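Turn a printed link end for end on the inspection stand

ROBOT

A 6-joint arm with a two-finger parallel gripper is mounted at the origin on the work surface. World frame = base frame: x ahead of the robot, y to its left, z up, the work surface at z = 0. Lengths are in mm, angles in rad, forces in N, time in s.
With the tool pointing down it reaches from about 275 to 1000 mm from the base axis. Payload 8.4 kg.
Tool frame: the origin (TCP) lies midway between the tips of the shut fingers; the grasp point (between the pads) lies 19 mm behind it; z points along the fingers, y is the line along which they close (so a half turn about z gives the same grasp; the last joint's range is limited). The gripper opens to 85 mm and grips with 20 to 120 N. Pads are 22 mm wide; open, the fingers measure 114 mm over their backs; the gripper's body (76 mm by 85 mm) begins 54 mm behind the grasp point. The pads swing forward as they close: fully open they stand 13 mm farther back than shut.
Start: joints at [-1.345, 0.353, 1.633, -0, 1.155, -0.002], TCP at [141.145, -608.856, 231.281] pointing down, gripper open.
Joint ranges: [-2.63, 2.63], [-0.92, 2.1], [0.06, 2.66], [-1.3, 4.44], [0, 2.69], [-3.02, 3.02]. Speed limits (rad/s): [2.22, 2.22, 2.79, 3.14, 3.14, 3.14].

INTERFACE

Orientations are given as [roll, pitch, yaw] about the fixed x, y, z axes, in that order (R = Rz(yaw) Ry(pitch) Rx(roll)).
In Python, from rig import telemetry, optics, r gives the robot as it stands.
- The arm moves only by the tool play_rows, never from a script. Its arguments are lists of equal length, an entry for each row: "dp": the shift along the tool's x, y, z in units of 40 mm (1.0 is 40 mm), a list of three; "rot": the turn, a rotation vector about the tool's x, y, z in units of 6 degrees (1.0 is 6 degrees), a list of three. In form: {"dp": [[tx, ty, tz], ...], "rot": [[ax, ay, az], ...]}. A call has 1 to 5 rows; each row is the pose to reach, as a shift and turn from the pose commanded when the call began, along the tool's axes at that moment; what a row does not reach only later rows make up. A row lasts 1/12 s, in which the tool goes at most 41.7 mm and 7.16 degrees, less where a joint would pass 70% of its speed; a pose out of reach is approached as far as the arm can. A call with a gripper value outside its range is refused whole. "fingers" is the opening, from 0 (shut) to 1 (fully open), set as the call begins (left out, the last holds). The fingers move at their own pace and stop on an object; "grip_force" is the grip in N (left out, the last holds). Time passes only in rows, so rows that repeat a pose let the fingers close. It gives the time, the measured TCP pose, the force, the opening and the grip force at its end, in the units of the state.
- telemetry.sense(): the state, without advancing time (a new reading comes with each control period).
- optics.grab_frame(name): name is "side" or "top" or "wrist"; returns a dict with "color" (480x640x3 uint8, red, green, blue), "mtx" (3x3 intrinsics, pixels), "R" (3x3) and "t" (3): a world point X has camera coordinates R X + t; the wrist camera has in their place "mount" (4x4, takes a point from camera to tool coordinates, whose origin is the TCP and whose axes are the flange's). Camera axes: x right, y down, z forward; pixel columns grow to the right and rows downward; lengths in mm; the calibration is good to about 2 mm. The wrist camera is an equidistant fisheye: a pixel r from the principal point sees the ray r / f radians off the axis. A picture is of the moment at which its call begins: read the wrist's pose just before it. There is no depth.
- r.sign_off(): hands the job in; it is judged then, once.
The state is a dict: "clock": time; "qpos": joint angles; "qvel": joint speeds; "joint_efforts": joint torques, N m; "eef_pos": TCP position; "tcp_rot": TCP orientation; "contact_force": force on the tool from outside, world axes, zero at the start; "wrist_torque": the same for the moment, N m; "opening": opening from 0.0 (shut) to 1.0 (fully open); "grasp_force": force on a finger pad.
Only numpy, scipy, OpenCV 4.12 (cv2) and the standard library are available. Lean on these libraries where they do the work, as an engineer would, in place of code of your own. Each camera call takes 0.05 s, during which the arm holds its last target. There are 200 camera calls.

TASK

The printed metal link on the sloping inspection stand has been checked at its round eye; now its square head must be on the pin. Swing the keeper well aside, lift the link off its pivot pin, turn it end for end with the same face up, and refit it with the square head fully home on the pin and the round eye lying on the rest between the cheeks; then swing the keeper fully back across the link. Leave the flange, the tub and the jar where they are.

Things in the scene. Friction and masses are not known exactly. Their poses are not given: they have to be found in the camera images.
- stand: Fixed stand: aluminium plate 230 x 160 mm leaning 30 degrees from level on a steel base, low edge to the robot's right. Origin: centre of the plate's upper face, 88 mm above the bench; x points up the slope (to the left, yaw 89 to 129 degrees), y across it (roughly to the robot), z square out of the face. On the face: pivot pin at (65, 0) mm, rest at (-65, 0), keeper post at (-40, 50).
- pin_seat (a point): Top of the pin's 26 mm wide shoulder, on the pin's axis, 16 mm out from the face: the underside of a fully home eye lies here. Same axes as the stand. Above it the pin is 10 mm in diameter and sticks out 27 mm along z, its last 8 mm tapering to 5 mm.
- rest (a point): Middle of the top of the rest pad, 16 mm out from the face, 130 mm down the slope from the pin. Same axes as the stand. The pad is 24 mm long (x); two cheeks, 46 mm apart inside, 6 mm thick, stand 12 mm above it on either side (+-y).
- link: Loose grey link, 0.12 to 0.26 kg, 164 mm long, 12 mm thick: an 18 mm wide bar (three dark pockets on its upper face) with a round eye (34 mm) at one end and a square head (34 x 34 mm) at the other, each with a 13 mm through bore. Origin: middle of the underside; x to the round eye, z out of the upper face. It starts with the round eye on the pin, the square head on the rest: axes as the stand's.
- round_eye (a point): Centre of the bore of the round eye at the underside of the link (65 mm from the link's origin along its +x). Same axes as the link.
- square_eye (a point): Centre of the bore of the square head at the underside of the link (65 mm from the link's origin along its -x). Same axes as the link.
- keeper (a joint): Angle of the keeper, a steel bar (14 mm wide, 7 thick, underside 32 mm out from the face, 4 above the link) that swings parallel to the face. 0: across the link (pointing along the stand's -y from its pivot), at its stop; grows as it swings down the slope (1.57: along the stand's -x, clear of the link), to 1.75. Stays where left; 1 to 2 N at the knob moves it. Starts at 0 to 0.3.
- keeper_pivot (a point): Point on the keeper's pivot axis, on the stand at (-40, 50, 32) mm; the axis is parallel to the stand's z.
- keeper_knob (a point): Grip point of the keeper's upright black round knob, 12 mm in diameter, 50 mm from the pivot axis; the knob's axis is parallel to the stand's z. The knob reaches from 39 to 70 mm out from the face; this point is 54 mm out.
- flange: Bystander: grey printed ring, 64 mm in diameter, 22 mm high, loose on the bench. Origin: centre of its underside.
- tub: Bystander: open blue plastic tub, 66 mm in diameter, 45 mm high, loose on the bench. Origin: centre of its underside.
- jar: Bystander: pale jar with a white lid, 60 mm in diameter, 75 mm high, loose on the bench. Origin: centre of its underside.

How it is judged:
By the outcome, as a careful person would: the job done as asked, in the order asked, and still so for the second after the job is handed in, with the robot touching nothing.
It also fails if it takes over 64 s, if anything falls off the work surface, if the arm or the gripper's body presses on something with over 40 N, if the wrist force passes 120 N, or if a joint passes its speed limit or range.

## Working session

There is one attempt and no reset: what is moved stays moved. The work goes in short steps, Python scripts to look and compute and a tool call to move; the robot and the scene stay as the last step left them, time stands still between calls to the robot, and variables do not carry over. Pictures are saved under pics/ and viewed, at most 10 in all, crops included, and the job is handed in when it is done.

Besides the shell and the picture viewer there is one more tool, called after "Emit:" by a JSON object that holds its "name" and its "arguments". play_rows: Moves the arm, as the interface text tells. Its arguments: {"type":"object","properties":{"dp":{"type":"array"},"rot":{"type":"array"},"fingers":{"type":"number"},"grip_force":{"type":"number"}},"required":["dp","rot"]}

```bash
mkdir -p pics; ls
python3 - <<'E'
from rig import telemetry, optics, r
import cv2,numpy as np
print(telemetry.sense())
ims=[]
for n in("side","top"):
    f=optics.grab_frame(n);cv2.imwrite(f"pics/{n}0.png",f["color"][:,:,::-1]);print(n,f["mtx"],f["R"],f["t"])
f=optics.grab_frame("wrist");print(f["mtx"],f["mount"])
E
```

```text
pics
{'clock': 0.0, 'qpos': array([-1.34541107e+00,  3.53623356e-01,  1.63412926e+00, -1.78633535e-05,
        1.15517862e+00, -2.40593603e-03]), 'qvel': array([ 0.00204413, -0.00012891,  0.00039413,  0.00044955, -0.00063148,
        0.00016621]), 'joint_efforts': array([ 3.64986110e-03, -6.05236530e+01, -3.42056036e+01,  3.87881232e-05,
        9.39180551e-03, -2.78488656e-06]), 'eef_pos': array([ 141.0285996 , -608.40418489,  230.57923974]), 'tcp_rot': array([-3.14025403e+00,  1.31123255e-05,  2.27798422e-01]), 'contact_force': array([ 0.76562662, -0.05675172,  0.75557776]), 'wrist_torque': array([ 0.00514097, -0.00252607,  0.02312229]), 'grasp_force': 0.0, 'opening': 1.0004367033387251}
side [[505.01194819   0.         326.45955767]
 [  0.         505.01194819 245.2304618 ]
 [  0.           0.           1.        ]] [[-0.97879671 -0.20447388  0.01214232]
 [-0.10744171  0.46203635 -0.88032874]
 [ 0.17439404 -0.86296747 -0.47420868]] [ 537.82013632  167.05867379 1003.43152029]
top [[600.78170963   0.         327.48748343]
 [  0.         600.78170963 230.58255513]
 [  0.           0.           1.        ]] [[-0.00456355 -0.99980691 -0.01911351]
 [-0.9960796   0.00623347 -0.08824155]
 [ 0.08834365  0.01863588 -0.99591571]] [  29.70096831  551.63129928 1290.09269737]
[[371.64829954   0.         316.8788854 ]
 [  0.         371.64829954 233.1410547 ]
 [  0.           0.           1.        ]] [[ 4.09510902e-04 -9.64035166e-01 -2.65774398e-01  6.57405628e+01]
 [ 9.99999889e-01  3.32995661e-04  3.32956558e-04 -2.56197521e-01]
 [-2.32480109e-04 -2.65774505e-01  9.64035196e-01 -1.42409253e+02]
 [ 0.00000000e+00  0.00000000e+00  0.00000000e+00  1.00000000e+00]]
```

View pics/side0.png

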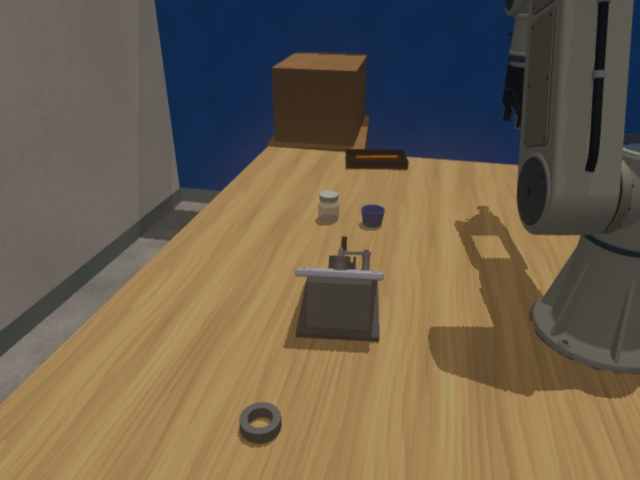

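View pics/top0.png

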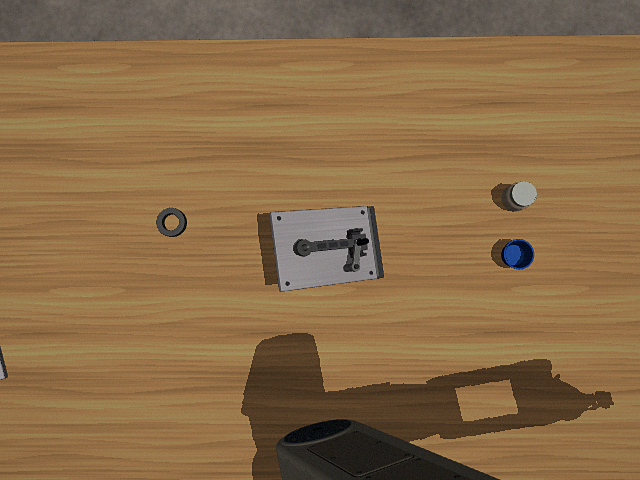

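Side view: stand seen from behind at about (340,300), with the keeper post and knob near (345,245). Top view: plate quad spans about (272,213)-(383,277), the round eye is at (303,247) and the keeper is near (355,250). The flange, jar and tub are well away.

```bash
cat > h.py <<'E'
import numpy as np,cv2
from scipy.spatial.transform import Rotation as Ro
from scipy.optimize import least_squares
from rig import telemetry, optics, r
def proj(f,X):
    c=np.atleast_2d(X)@f["R"].T+f["t"]; p=c@f["mtx"].T; return p[:,:2]/p[:,2:]
def standR(yaw): return Ro.from_euler('z',yaw).as_matrix()@Ro.from_euler('y',-np.pi/6).as_matrix()
def toolpose(s): return Ro.from_euler('xyz',s["tcp_rot"]).as_matrix(), s["eef_pos"]
def wray(f,s,uv):  # world ray from wrist pixel
    k=f["mtx"]; d=np.array([(uv[0]-k[0,2])/k[0,0],(uv[1]-k[1,2])/k[1,1]]); th=np.hypot(*d)
    v=np.r_[d/th*np.sin(th),np.cos(th)] if th>1e-9 else np.array([0,0,1.]); R,p=toolpose(s); M=f["mount"]
    return R@M[:3,3]+p, R@M[:3,:3]@v
def wproj(f,s,X):
    R,p=toolpose(s); M=f["mount"]; c=((np.atleast_2d(X)-p)@R-M[:3,3])@M[:3,:3]
    th=np.arctan2(np.hypot(c[:,0],c[:,1]),c[:,2]); h=np.hypot(c[:,0],c[:,1])
    k=f["mtx"]; return np.c_[k[0,2]+k[0,0]*th*c[:,0]/h, k[1,2]+k[1,1]*th*c[:,1]/h]
E
python3 - <<'E'
from h import *
f=optics.grab_frame("top");im=f["color"]
hsv=cv2.cvtColor(im,cv2.COLOR_RGB2HSV)
m=((hsv[...,1]<60)&(hsv[...,2]>95)).astype(np.uint8);m[:150]=0;m[330:]=0;m[:,:230]=0;m[:,420:]=0
cs,_=cv2.findContours(m,0,2);c=max(cs,key=cv2.contourArea);h=cv2.convexHull(c)
q=cv2.approxPolyDP(h,6,True)[:,0].astype(float);print(q)
# order by angle
q=q[np.argsort(np.arctan2(*(q-q.mean(0)).T[::-1]))]  # TL,TR,BR,BL
S=np.array([[115,-80,0],[-115,-80,0],[-115,80,0],[115,80,0]],float)
def res(v): return (proj(f,np.r_[v[:2],88]+S@standR(v[2]).T)-q).ravel()
o=least_squares(res,[500,50,1.9]);print(o.x,o.fun)
cv2.imwrite("pics/topc.png",cv2.resize(im[190:310,250:400],(750,600),interpolation=2)[:,:,::-1])
E
```

```text
[[366. 207.]
 [375. 278.]
 [281. 290.]
 [272. 212.]]
[513.37720796  29.37917345   1.69066876] [-1.39469271 -0.94021516  0.99506301 -1.0417071   1.62567135  0.88734071
 -1.01671751  1.00394939]
```

View pics/topc.png

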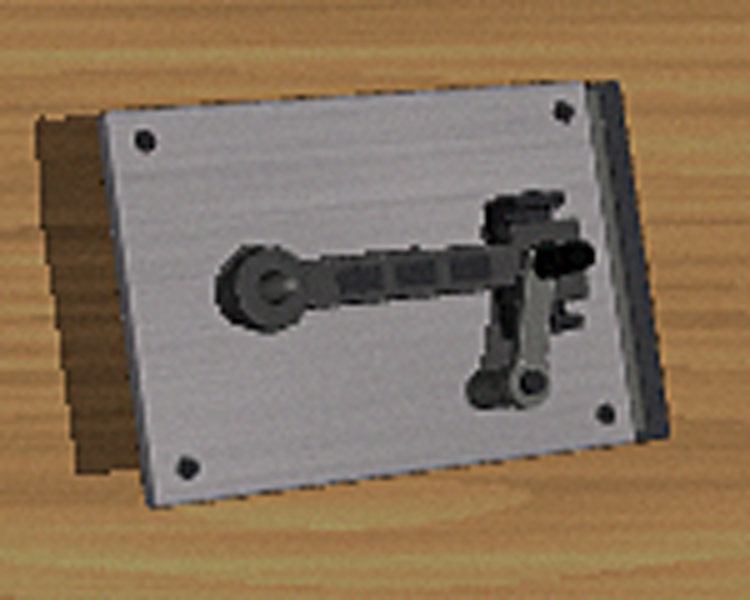

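The plate is clear: pin at crop (280,287), keeper knob at (565,258), keeper pivot at (530,383). I'll plan the transit to a viewing pose square to the face and predict joint 6.

```bash
cat >> h.py <<'E'
import json
def target(st,pt,ang=0,tool_x=1,z_extra=0):
    """tool R,p for TCP at stand point pt, tool z=-sz, tool x = tool_x*sx rotated by ang about sz. st=[x,y,yaw,(z)]"""
    S=standR(st[2]); o=np.r_[st[:2],st[3] if len(st)>3 else 88]
    x=tool_x*(np.cos(ang)*S[:,0]+np.sin(ang)*S[:,1]); z=-S[:,2]; R=np.c_[x,np.cross(z,x),z]
    return R,o+S@np.array(pt,float)
def plan(R0,p0,R1,p1,n):
    """n equal calls, straight line + geodesic"""
    w=Ro.from_matrix(R0.T@R1).as_rotvec()
    for i in range(n):
        Ra=R0@Ro.from_rotvec(w*i/n).as_matrix()
        print("dp",np.round(Ra.T@(p1-p0)/n/40,3).tolist(),"rot",np.round(np.degrees(w)/n/6,3).tolist())
    print("per call mm",round(float(np.linalg.norm(p1-p0)/n)),"deg",round(float(np.degrees(np.linalg.norm(w))/n),1))
def instand(st,X): 
    o=np.r_[st[:2],st[3] if len(st)>3 else 88]; return (np.atleast_2d(X)-o)@standR(st[2])
E
python3 - <<'E'
from h import *
st=[513.4,29.4,1.69]
s=telemetry.sense();R,p=toolpose(s)
for tx in(1,-1):
  R1,p1=target(st,[0,0,150],tool_x=tx)
  for a in(1.8,2.0,2.2):
    M=Ro.from_euler('y',a).as_matrix().T@Ro.from_euler('z',np.arctan2(p1[1],p1[0])).as_matrix().T@R1@Ro.from_euler('z',-np.pi/2).as_matrix()
    print(tx,a,Ro.from_matrix(M).as_euler('ZYZ'))
  plan(R,p,R1,p1,4)
E
```

```text
1 1.8 [ 0.51420914  1.4731309  -0.2909669 ]
1 2.0 [ 0.53291693  1.29977045 -0.3925584 ]
1 2.2 [ 0.57210971  1.12934    -0.50442764]
dp [3.117, -2.893, 0.083] rot [0.911, 1.016, -3.405]
dp [3.885, -1.592, 0.677] rot [0.911, 1.016, -3.405]
dp [4.084, -0.064, 1.186] rot [0.911, 1.016, -3.405]
dp [3.684, 1.47, 1.536] rot [0.911, 1.016, -3.405]
per call mm 170 deg 22.0
-1 1.8 [0.51420914 1.4731309  2.85062575]
-1 2.0 [0.53291693 1.29977045 2.74903425]
-1 2.2 [0.57210971 1.12934    2.63716501]
dp [3.117, -2.893, 0.083] rot [1.046, -0.937, 3.908]
dp [1.723, -3.882, 0.219] rot [1.046, -0.937, 3.908]
dp [0.08, -4.213, 0.579] rot [1.046, -0.937, 3.908]
dp [-1.507, -3.823, 1.097] rot [1.046, -0.937, 3.908]
per call mm 170 deg 24.9
```

Emit:
{"name": "play_rows", "arguments": {"dp": [[3.117,-2.893,0.083],[3.117,-2.893,0.083],[3.117,-2.893,0.083],[3.117,-2.893,0.083],[3.117,-2.893,0.083]], "rot": [[1.046,-0.937,3.908],[1.046,-0.937,3.908],[1.046,-0.937,3.908],[1.046,-0.937,3.908],[1.046,-0.937,3.908]], "fingers": 0.4}}

```text
clock: 0.62
eef_pos: [239.1, -463.6, 227.4]
tcp_rot: [-3.051, 0.119, -0.179]
contact_force: [0.3, 0.1, -0.7]
opening: 0.401
grasp_force: 0.0
```

Emit:
{"name": "play_rows", "arguments": {"dp": [[1.723,-3.882,0.219],[1.723,-3.882,0.219],[1.723,-3.882,0.219],[1.723,-3.882,0.219],[1.723,-3.882,0.219]], "rot": [[1.046,-0.937,3.908],[1.046,-0.937,3.908],[1.046,-0.937,3.908],[1.046,-0.937,3.908],[1.046,-0.937,3.908]]}}

```text
clock: 1.03
eef_pos: [334.3, -322.8, 224.2]
tcp_rot: [-3.017, 0.262, -0.581]
contact_force: [-0.8, 0.7, -0.4]
opening: 0.397
grasp_force: 0.0
```

Emit:
{"name": "play_rows", "arguments": {"dp": [[0.08,-4.213,0.579],[0.08,-4.213,0.579],[0.08,-4.213,0.579],[0.08,-4.213,0.579],[0.08,-4.213,0.579]], "rot": [[1.046,-0.937,3.908],[1.046,-0.937,3.908],[1.046,-0.937,3.908],[1.046,-0.937,3.908],[1.046,-0.937,3.908]]}}

```text
clock: 1.45
eef_pos: [429.3, -182.4, 221.0]
tcp_rot: [-3.046, 0.406, -1.0]
contact_force: [-0.7, -0.2, 0.5]
opening: 0.403
grasp_force: 0.0
```

Emit:
{"name": "play_rows", "arguments": {"dp": [[-1.507,-3.823,1.097],[-1.507,-3.823,1.097],[-1.507,-3.823,1.097],[-1.507,-3.823,1.097],[-1.507,-3.823,1.097]], "rot": [[1.046,-0.937,3.908],[1.046,-0.937,3.908],[1.046,-0.937,3.908],[1.046,-0.937,3.908],[1.046,-0.937,3.908]]}}

```text
clock: 1.87
eef_pos: [524.4, -41.7, 217.8]
tcp_rot: [-3.141, 0.525, -1.453]
contact_force: [-0.8, 0.9, 0.1]
opening: 0.399
grasp_force: 0.0
```

Run:
```python
from h import *
s=telemetry.sense();f=optics.grab_frame("wrist");print(s["qpos"],s["eef_pos"],s["tcp_rot"])
cv2.imwrite("pics/w1.png",f["color"][:,:,::-1])
import pickle;pickle.dump((s,f),open("w1.pkl","wb"))
st=[513.4,29.4,1.69]
S=standR(st[2]);o=np.r_[st[:2],88]
print(wproj(f,s,o+np.array([[115,80,0],[115,-80,0],[-115,80,0],[-115,-80,0],[65,0,43],[-40,50,39],[-40,0,70]])@S.T))
```

```text
[-0.37436385  0.3540515   1.77764352  0.4754028   1.30768287  2.45369704] [524.4431278  -41.71313779 217.84085969] [-3.14098701  0.52500799 -1.45268954]
[[404.70878713 336.6862179 ]
 [231.5259841  336.82077072]
 [419.74052826  73.18136982]
 [216.50542386  73.14569354]
 [318.3495357  312.15542858]
 [391.24755817 170.0651993 ]
 [318.56807506 174.33917439]]
```

View pics/w1.png

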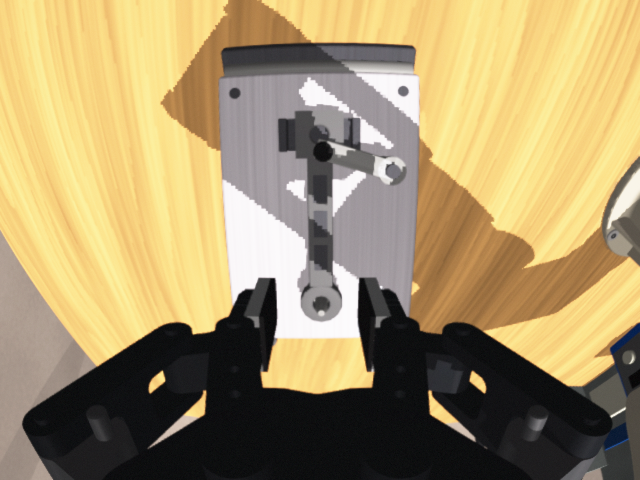

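Wrist view: knob top at (322,151), keeper pivot at (391,170), pin tip near (321,308), plate corners close to predictions. I'll zoom in for a careful fit.

Run:
```python
from h import *
import pickle
s,f=pickle.load(open("w1.pkl","rb"));im=f["color"]
a=cv2.resize(im[270:345,225:425],(800,300),interpolation=2);b=cv2.resize(im[65:140,215:415],(800,300),interpolation=2)
cv2.imwrite("pics/w1c.png",np.vstack([b,a])[:,:,::-1])
c=cv2.resize(im[100:200,260:420],(800,500),interpolation=2);cv2.imwrite("pics/w1k.png",c[:,:,::-1])
```

```text
(no output)
```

View pics/w1c.png

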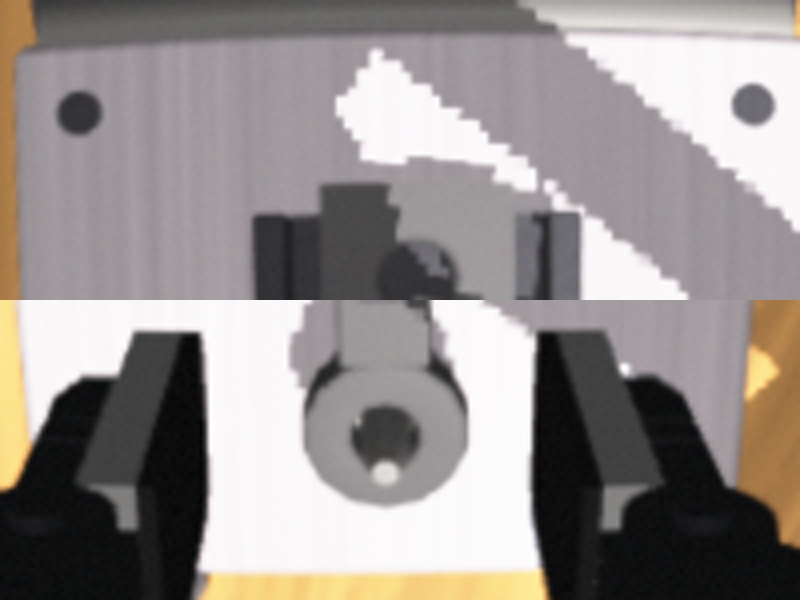

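View pics/w1k.png

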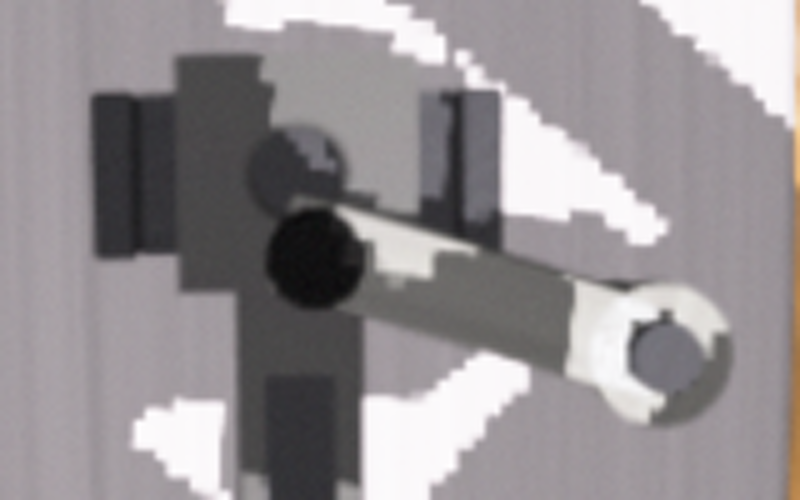

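Zoomed: pin tip at (321.2,313.2), round eye top centre at (321.5,301), square head centre at (319.8,134.5), pivot bolt at (393,171), knob top at (323,151.4).

Run:
```python
from h import *
import pickle
s,f=pickle.load(open("w1.pkl","rb"))
P=np.array([[65,0,43],[65,0,28],[-65,0,28],[-40,50,40.]]);q=np.array([[321.2,313.2],[321.5,301.2],[319.6,134.7],[393,171]])
for nz in(3,4):
    def res(v): return (wproj(f,s,np.r_[v[:2],v[3] if nz==4 else 88]+P@standR(v[2]).T)-q).ravel()
    o=least_squares(res,[513,29,1.69,88][:nz]);print(o.x.round(3),o.fun.round(2))
    if nz==3: st=o.x
c,d=wray(f,s,(323,151.4));S=standR(st[2]);O=np.r_[st[:2],88]
t=(70-(c-O)@S[:,2])/(d@S[:,2]);k=instand(st,c+t*d)[0];print("knob",k,"angle",np.arctan2(-40-k[0],50-k[1]))
json.dump(list(st),open("st.json","w"))
R,p=toolpose(s)
print("tcp",instand(st,p))
th=np.arctan2(-40-k[0],50-k[1]);K=[-40-50*np.sin(th),50-50*np.cos(th)]
Ra,pa=target(st,[K[0],K[1],82],tool_x=-1);plan(R,p,Ra,pa,1)
R2,p2=target(st,[K[0],K[1],43],tool_x=-1);plan(Ra,pa,R2,p2,1)
```

```text
[511.501  30.137   1.702] [ 0.12 -0.37 -0.25  2.79  0.07 -1.04  0.06 -0.35]
[511.12   31.955   1.702  85.85 ] [ 0.26 -1.46 -0.13  1.83  0.35 -0.32 -0.48  0.05]
knob [-54.51014358   1.84251844  70.        ] angle 0.29265463202681763
tcp [[  1.76346343  -3.40257524 148.9091745 ]]
dp [1.409, 0.134, 1.67] rot [-0.07, 0.013, -0.111]
per call mm 88 deg 0.8
dp [-0.0, 0.0, 0.975] rot [0.0, 0.0, 0.0]
per call mm 39 deg 0.0
```

Emit:
{"name": "play_rows", "arguments": {"dp": [[1.409,0.134,1.67],[1.409,0.134,1.67],[1.409,0.134,1.67],[1.409,0.134,1.67]], "rot": [[-0.07,0.013,-0.111],[-0.07,0.013,-0.111],[-0.07,0.013,-0.111],[-0.07,0.013,-0.111]]}}

```text
clock: 2.25
eef_pos: [517.2, -61.7, 130.6]
tcp_rot: [3.137, 0.524, -1.441]
contact_force: [0.6, 0.0, 0.6]
opening: 0.396
grasp_force: 0.0
```

Emit:
{"name": "play_rows", "arguments": {"dp": [[0,0,0.4],[0,0,0.8],[0,0,0.975],[0,0,0.975]], "rot": [[0,0,0],[0,0,0],[0,0,0],[0,0,0]]}}

```text
clock: 2.58
eef_pos: [516.3, -41.8, 99.0]
tcp_rot: [3.142, 0.522, -1.437]
contact_force: [0.1, 0.0, -0.1]
opening: 0.401
grasp_force: 0.0
```

Emit:
{"name": "play_rows", "arguments": {"dp": [[0,0,0],[0,0,0],[0,0,0],[0,0,0],[0,0,0]], "rot": [[0,0,0],[0,0,0],[0,0,0],[0,0,0],[0,0,0]], "fingers": 0, "grip_force": 20}}

```text
clock: 3.0
eef_pos: [520.7, -43.4, 99.7]
tcp_rot: [-3.133, 0.518, -1.437]
contact_force: [12.1, 2.3, -6.1]
opening: 0.127
grasp_force: 22.2
```

Run:
```python
from h import *
st=json.load(open("st.json"))
print(instand(st,[[517.2,-61.7,130.6],[516.3,-41.8,99],[520.7,-43.4,99.7]]))
s=telemetry.sense();print(s["wrist_torque"],s["contact_force"]@standR(st[2]),s["qpos"])
```

```text
[[-58.19342877   6.40036098  82.7882347 ]
 [-56.80624544   4.68155162  45.49880702]
 [-58.32987476   0.52952189  47.1867652 ]]
[-0.44003941 -1.62831425 -0.94693017] [ -2.50082265 -12.31039947  -5.63153821] [-0.37624511  0.50633993  1.85782011  0.51164735  1.09870907  2.3229349 ]
```

Emit:
{"name": "play_rows", "arguments": {"dp": [[0.18,0.07],[0.33,0.17],[0.47,0.28],[0.6,0.4],[0.7,0.55]], "rot": [[0,0,0],[0,0,0],[0,0,0],[0,0,0],[0,0,0]]}}

```text
validation failed for argument at $.dp...
```

Emit:
{"name": "play_rows", "arguments": {"dp": [[0.18,0.07,0],[0.33,0.17,0],[0.47,0.28,0],[0.6,0.4,0],[0.7,0.55,0]], "rot": [[0,0,0],[0,0,0],[0,0,0],[0,0,0],[0,0,0]]}}

```text
clock: 3.42
eef_pos: [503.1, -72.3, 84.7]
tcp_rot: [-3.132, 0.514, -1.437]
contact_force: [10.7, -2.5, -11.4]
opening: 0.127
grasp_force: 22.0
```

Emit:
{"name": "play_rows", "arguments": {"dp": [[0.1,0.18,0],[0.17,0.38,0],[0.2,0.55,0],[0.2,0.65,0],[0.2,0.65,0]], "rot": [[0,0,0],[0,0,0],[0,0,0],[0,0,0],[0,0,0]]}}

```text
clock: 3.83
eef_pos: [474.5, -81.5, 81.4]
tcp_rot: [-3.138, 0.518, -1.438]
contact_force: [2.5, -5.9, -0.7]
opening: 0.131
grasp_force: 22.6
```

Run:
```python
from h import *
st=json.load(open("st.json"))
s=telemetry.sense();print(instand(st,s["eef_pos"]),s["contact_force"]@standR(st[2]),s["opening"],s["grasp_force"])
```

```text
[[-94.98722735  51.37681136  47.18176128]] [-5.70143018 -1.73412688  2.4259636 ] 0.1313134990018208 22.569150924682617
```

Emit:
{"name": "play_rows", "arguments": {"dp": [[0,0,0],[0,0,0],[0,0,-0.6],[0,0,-1.2],[0,0,-1.2]], "rot": [[0,0,0],[0,0,0],[0,0,0],[0,0,0],[0,0,0]], "fingers": 0.6}}

```text
clock: 4.25
eef_pos: [478.5, -105.3, 125.2]
tcp_rot: [-3.137, 0.518, -1.436]
contact_force: [1.0, -0.2, -0.2]
opening: 0.597
grasp_force: 0.0
```

Emit:
{"name": "play_rows", "arguments": {"dp": [[-2.375,-1.285,0],[-2.375,-1.285,0],[-2.375,-1.285,0],[-2.375,-1.285,0],[-2.375,-1.285,0]], "rot": [[0,0,0],[0,0,0],[0,0,0],[0,0,0],[0,0,0]]}}

```text
clock: 4.67
eef_pos: [516.3, -13.6, 169.7]
tcp_rot: [-3.141, 0.521, -1.435]
contact_force: [-0.3, -1.2, -0.4]
opening: 0.599
grasp_force: 0.0
```

Run:
```python
from h import *
import pickle
st=json.load(open("st.json"))
s=telemetry.sense();f=optics.grab_frame("wrist");pickle.dump((s,f),open("w2.pkl","wb"))
print(instand(st,s["eef_pos"]),s["contact_force"],s["opening"])
R,p=toolpose(s);R1,p1=target(st,[0,0,7],tool_x=-1);plan(R,p,R1,p1,1)
cv2.imwrite("pics/w2.png",cv2.resize(f["color"][20:320,210:430],(440,600),interpolation=2)[:,:,::-1])
```

```text
[[ 2.7131415   0.99053438 92.72567291]] [-0.31873189 -1.19846295 -0.42601747] 0.5989757361820597
dp [0.062, -0.027, 2.143] rot [0.013, -0.026, 0.038]
per call mm 86 deg 0.3
```

View pics/w2.png

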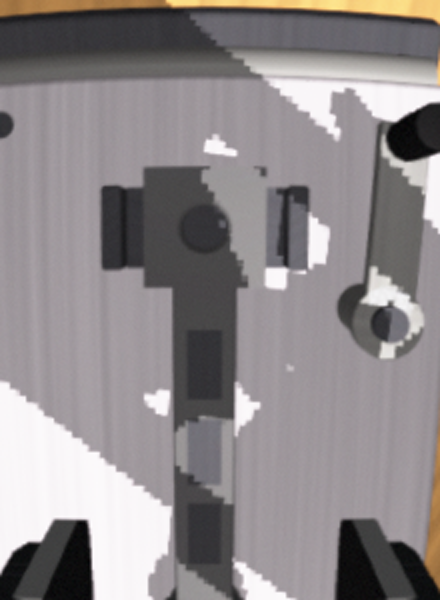

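Run:
```python
from h import *
import pickle
st=json.load(open("st.json"));S=standR(st[2]);O=np.r_[st[:2],88]
def at(fs,uv,z):
    s,f=fs;c,d=wray(f,s,uv);t=(z-(c-O)@S[:,2])/(d@S[:,2]);return instand(st,c+t*d)[0].round(1)
a=pickle.load(open("w2.pkl","rb"))
cr=lambda u,v:(u/2+210,v/2+20)
for n,u,v,z in[("bore",205,228,28),("head",206,228,28),("bar1",205,365,28),("bar3",204,530,28),("pivot",389,323,40),("cheekmid",204.5,228,28),("plate edge mid",220,78,0)]: print(n,at(a,cr(u,v),z))
b=pickle.load(open("w1.pkl","rb"))
for n,uv,z in[("tip",(321.2,313.2),43),("eye",(321.5,301.2),28),("head",(319.6,134.7),28),("pivot",(393,171),40)]: print(n,at(b,uv,z))
```

```text
bore [-64.3  -0.1  28. ]
head [-64.3   0.2  28. ]
bar1 [-25.6   0.   28. ]
bar3 [24.9 -0.2 28. ]
pivot [-39.9  49.6  40. ]
cheekmid [-64.3  -0.2  28. ]
plate edge mid [-112.5    4.1   -0. ]
tip [65.3 -0.1 43. ]
eye [62.5  0.2 28. ]
head [-64.3  -0.1  28. ]
pivot [-39.8  50.   40. ]
```

Emit:
{"name": "play_rows", "arguments": {"dp": [[0.062,-0.027,0.6],[0.062,-0.027,1.2],[0.062,-0.027,1.7],[0.062,-0.027,2.05],[0.062,-0.027,2.05]], "rot": [[0.013,-0.026,0.038],[0.013,-0.026,0.038],[0.013,-0.026,0.038],[0.013,-0.026,0.038],[0.013,-0.026,0.038]]}}

```text
clock: 5.13
eef_pos: [509.2, 24.3, 94.0]
tcp_rot: [3.134, 0.526, -1.446]
contact_force: [-0.3, 0.6, -0.2]
opening: 0.601
grasp_force: 0.0
```

Emit:
{"name": "play_rows", "arguments": {"dp": [[0,0,0],[0,0,0]], "rot": [[0,0,0],[0,0,0]]}}

```text
clock: 5.3
eef_pos: [512.3, 23.0, 97.1]
tcp_rot: [3.14, 0.524, -1.443]
contact_force: [0.6, -0.3, 0.2]
opening: 0.602
grasp_force: 0.0
```

```bash
cat > now.py <<'E'
from h import *
import sys
st=json.load(open("st.json"));S=standR(st[2])
s=telemetry.sense();R,p=toolpose(s)
print(instand(st,p).round(2),"F",(s["contact_force"]@S).round(1),"open",s["opening"],"grip",s["grasp_force"],"q6",s["qpos"][5],"t",s["clock"])
a=[float(v) for v in sys.argv[1:]]
if a:
    R1,p1=target(st,a[:3],tool_x=a[3]);plan(R,p,R1,p1,1)
E
python3 now.py 0 0 7 -1
```

```text
[[-1.67  0.16 11.48]] F [-0.2 -0.6  0.3] open 0.6015182396686221 grip 0.0 q6 2.379101827933272 t 5.3
dp [-0.042, -0.004, 0.112] rot [-0.008, 0.004, -0.033]
per call mm 5 deg 0.2
```

Emit:
{"name": "play_rows", "arguments": {"dp": [[-0.02,0,0.1],[-0.02,0,0.1],[-0.02,0,0.1]], "rot": [[0,0,-0.033],[0,0,-0.033],[0,0,-0.033]]}}

```text
clock: 5.55
eef_pos: [512.0, 26.2, 94.2]
tcp_rot: [-3.14, 0.524, -1.438]
contact_force: [0.5, 0.0, -0.6]
opening: 0.598
grasp_force: 0.0
```

Emit:
{"name": "play_rows", "arguments": {"dp": [[0,0,0],[0,0,0],[0,0,0],[0,0,0],[0,0,0]], "rot": [[0,0,0],[0,0,0],[0,0,0],[0,0,0],[0,0,0]], "fingers": 0, "grip_force": 60}}

```text
clock: 5.97
eef_pos: [512.3, 26.3, 94.2]
tcp_rot: [-3.14, 0.524, -1.438]
contact_force: [0.2, -4.2, 5.7]
opening: 0.194
grasp_force: 59.1
```

```bash
python3 now.py
```

```text
[[-0.32 -0.29  7.35]] F [-0.8  0.3  7. ] open 0.19436231254074013 grip 59.11185622215271 q6 2.374307996715569 t 5.9667
```

Emit:
{"name": "play_rows", "arguments": {"dp": [[0,0,-0.3],[0,0,-0.65],[0,0,-1.0],[0,0,-1.4],[0,0,-1.75]], "rot": [[0,0,0],[0,0,0],[0,0,0],[0,0,0],[0,0,0]]}}

```text
clock: 6.38
eef_pos: [515.8, -8.7, 155.0]
tcp_rot: [3.141, 0.524, -1.439]
contact_force: [0.8, 0.7, -1.8]
opening: 0.195
grasp_force: 59.4
```

Emit:
{"name": "play_rows", "arguments": {"dp": [[0,0,0],[0,0,0]], "rot": [[0,0,0],[0,0,0]]}}

```text
clock: 6.55
eef_pos: [516.4, -8.5, 154.5]
tcp_rot: [-3.14, 0.524, -1.439]
contact_force: [-0.5, 0.1, -2.8]
opening: 0.195
grasp_force: 59.5
```

```bash
python3 now.py
```

```text
[[-0.48  0.26 77.1 ]] F [-1.3  0.5 -2.5] open 0.19475507887101315 grip 59.46544110774994 q6 2.412291456842186 t 6.55
```

Lifted cleanly. Now the half turn.

Emit:
{"name": "play_rows", "arguments": {"dp": [[0,0,0],[0,0,0],[0,0,0],[0,0,0],[0,0,0]], "rot": [[0,0,-1],[0,0,-2],[0,0,-3],[0,0,-4],[0,0,-5]]}}

```text
clock: 6.97
eef_pos: [515.3, -7.5, 153.2]
tcp_rot: [-2.859, 0.448, -0.845]
contact_force: [0.5, 0.5, -2.6]
opening: 0.201
grasp_force: 59.4
```

Emit:
{"name": "play_rows", "arguments": {"dp": [[0,0,0],[0,0,0],[0,0,0],[0,0,0],[0,0,0]], "rot": [[0,0,-1],[0,0,-2],[0,0,-3],[0,0,-4],[0,0,-5]]}}

```text
clock: 7.38
eef_pos: [515.3, -7.5, 153.2]
tcp_rot: [-2.676, 0.252, -0.326]
contact_force: [0.3, -0.1, -1.8]
opening: 0.192
grasp_force: 59.4
```

Emit:
{"name": "play_rows", "arguments": {"dp": [[0,0,0],[0,0,0],[0,0,0],[0,0,0],[0,0,0]], "rot": [[0,0,-1],[0,0,-2],[0,0,-3],[0,0,-4],[0,0,-5]]}}

```text
clock: 7.8
eef_pos: [515.3, -7.5, 153.2]
tcp_rot: [-2.617, -0.001, 0.137]
contact_force: [-0.5, 0.1, -1.9]
opening: 0.19
grasp_force: 59.4
```

Emit:
{"name": "play_rows", "arguments": {"dp": [[0,0,0],[0,0,0],[0,0,0],[0,0,0],[0,0,0]], "rot": [[0,0,-1],[0,0,-2],[0,0,-3],[0,0,-4],[0,0,-5]]}}

```text
clock: 8.22
eef_pos: [515.3, -7.5, 153.2]
tcp_rot: [-2.677, -0.254, 0.6]
contact_force: [-0.6, -1.1, -1.9]
opening: 0.196
grasp_force: 59.4
```

Emit:
{"name": "play_rows", "arguments": {"dp": [[0,0,0],[0,0,0],[0,0,0],[0,0,0],[0,0,0]], "rot": [[0,0,-1],[0,0,-2],[0,0,-3],[0,0,-4],[0,0,-5]]}}

```text
clock: 8.63
eef_pos: [515.3, -7.5, 153.2]
tcp_rot: [-2.861, -0.45, 1.12]
contact_force: [-0.1, -0.7, -1.8]
opening: 0.188
grasp_force: 59.4
```

Emit:
{"name": "play_rows", "arguments": {"dp": [[0,0,0],[0,0,0],[0,0,0],[0,0,0],[0,0,0]], "rot": [[0,0,-1],[0,0,-2],[0,0,-3],[0,0,-4],[0,0,-5]]}}

```text
clock: 9.05
eef_pos: [515.3, -7.5, 153.2]
tcp_rot: [3.14, -0.525, 1.708]
contact_force: [0.1, -0.4, -2.4]
opening: 0.198
grasp_force: 59.4
```

Emit:
{"name": "play_rows", "arguments": {"dp": [[0,0,0],[0,0,0],[0,0,0]], "rot": [[0,0,0],[0,0,0],[0,0,0]]}}

```text
clock: 9.3
eef_pos: [515.8, -7.9, 153.8]
tcp_rot: [-3.139, -0.525, 1.699]
contact_force: [-0.2, -0.2, -2.1]
opening: 0.191
grasp_force: 59.4
```

```bash
python3 now.py 0 0 77 1
python3 - <<'E'
from h import *
import pickle
s=telemetry.sense();f=optics.grab_frame("wrist");pickle.dump((s,f),open("w3.pkl","wb"))
cv2.imwrite("pics/w3.png",f["color"][:,:,::-1])
E
```

```text
[[-0.22  0.69 76.13]] F [-1.2  0.2 -1.7] open 0.19142530834851254 grip 59.39433038234711 q6 -0.7258247926346663 t 9.3
dp [0.006, 0.017, -0.022] rot [-0.005, -0.009, -0.03]
per call mm 1 deg 0.2
```

View pics/w3.png

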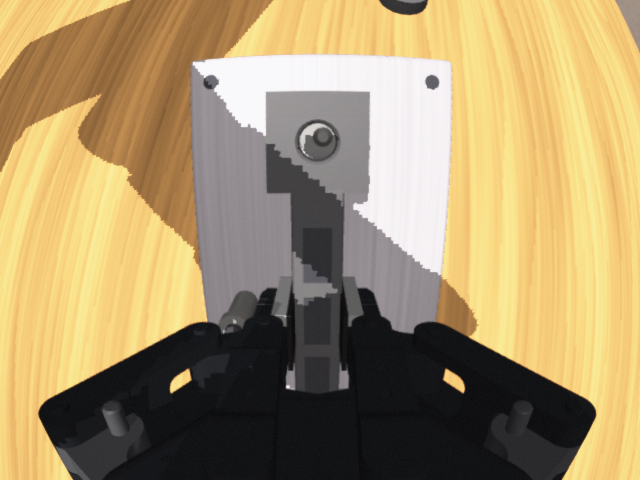

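The square head is now over the pin: bore at about (318,141), pin tip seen inside it at about (322,136), head box 266–370 × 92–194.

Run:
```python
from h import *
import pickle
st=json.load(open("st.json"));S=standR(st[2]);O=np.r_[st[:2],88]
s,f=pickle.load(open("w3.pkl","rb"))
def at(uv,z):
    c,d=wray(f,s,uv);t=(z-(c-O)@S[:,2])/(d@S[:,2]);return instand(st,c+t*d)[0].round(2)
g=cv2.cvtColor(f["color"],cv2.COLOR_RGB2GRAY)
print(g[114:168:2,294:344:2])
print("bore",at((318,141),96.8),"head",at((318,143),96.8),"bar",at((317.5,240),96.8))
print("pred tip px",wproj(f,s,O+S@np.array([65,0,43])),"shoulder",wproj(f,s,O+S@np.array([65,0,16])),"bore px if ideal x=65,y=0",wproj(f,s,O+S@np.array([65,0,96.8])))
```

```text
[[149 149 147 150 147 149 148 149 147 148 148 148 147 147 145 146 147 148
  147 144 148 146 145 145 147]
 [149 147 148 148 147 149 148 147 148 147 146 149 147 148 148 146 148 146
  145 148 146 145 146 145 145]
 [151 151 152 151 150 152 149 149 150 150 148 145 145 146 148 147 149 148
  149 148 147 147 147 146 148]
 [151 150 150 150 151 150 150 146 120  95  92  82  81  88  98 114 142 147
  148 148 146 146 146 146 147]
 [150 151 151 151 151 147 109  85  58  50  68  76  77  71  71  72  85 111
  140 147 147 147 147 146 147]
 [149 151 150 151 133  93  74  57 100 176 193 208 211 194 177 132  71  76
   90 129 146 146 148 145 145]
 [150 151 150 132  81  73  92 174 210 214 212 212 210 206 190 194 171 100
   74  88 131 146 146 146 146]
 [149 149 137  87  73 107 195 214 214 213 213 194 144 117 101 102 116 164
  124  80  91 132 144 145 145]
 [149 148 103  80  81 204 215 215 214 213 195 105  85  92  98  95  90  90
  157  85  84  94 141 145 143]
 [146 135  85  67 177 215 214 214 214 209 103  75  86 100 102 101  93  84
   87 175  72  89 124 147 144]
 [147 114  82 104 212 213 204 202 205 198  74  71 
[... 1246 characters left out ...]
9 106  83  87  85  84  80  76  80 104
  120 129 137 140 141 142 142]
 [143 145 143 143 141 130 124 121 104  83  81  76  76  80  83 102 123 126
  129 141 141 140 140 141 141]
 [143 142 142 141 141 141 137 128 127 124 123 121 125 125 126 128 131 135
  140 141 142 140 141 140 138]
 [134 140 138 137 137 141 142 143 142 138 135 132 132 135 138 140 139 140
  141 141 141 140 141 138 139]
 [ 69  69  70  69  95 140 141 141 141 140 142 140 140 141 140 141 140 141
  140 139 140 140 139 139 139]]
bore [64.38  1.62 96.8 ] head [63.73  1.62 96.8 ] bar [30.96  1.87 96.8 ]
pred tip px [[321.22409761 137.38727684]] shoulder [[320.69190295 136.86954647]] bore px if ideal x=65,y=0 [[322.98699399 139.10415122]]
```

Emit:
{"name": "play_rows", "arguments": {"dp": [[0.033,0.04,0],[0.033,0.04,0.3],[0.033,0.04,0.6],[0.033,0.04,0.85],[0.033,0.04,1.0]], "rot": [[0,0,-0.03],[0,0,-0.03],[0,0,-0.03],[0,0,-0.03],[0,0,-0.03]]}}

```text
clock: 9.77
eef_pos: [513.9, 14.1, 118.7]
tcp_rot: [-3.141, -0.525, 1.706]
contact_force: [-0.8, 0.1, -2.8]
opening: 0.191
grasp_force: 59.4
```

Emit:
{"name": "play_rows", "arguments": {"dp": [[0,0,0],[0,0,0],[0,0,0]], "rot": [[0,0,0],[0,0,0],[0,0,0]]}}

```text
clock: 10.02
eef_pos: [515.4, 13.0, 120.5]
tcp_rot: [3.139, -0.524, 1.707]
contact_force: [-0.3, 0.3, -2.4]
opening: 0.194
grasp_force: 59.4
```

```bash
python3 now.py 1.1 -0.9 7.3 1;  python3 - <<'E'
from h import *
import pickle
s=telemetry.sense();f=optics.grab_frame("wrist");pickle.dump((s,f),open("w4.pkl","wb"))
cv2.imwrite("pics/w4.png",cv2.resize(f["color"][70:220,240:400],(640,600),interpolation=2)[:,:,::-1])
E
```

```text
[[ 1.08 -1.57 36.93]] F [-0.9  0.3 -2.2] open 0.1939579057497293 grip 59.382274746894836 q6 -0.748861635514748 t 10.0167
dp [0.0, -0.017, 0.741] rot [0.006, -0.004, 0.036]
per call mm 30 deg 0.2
```

View pics/w4.png

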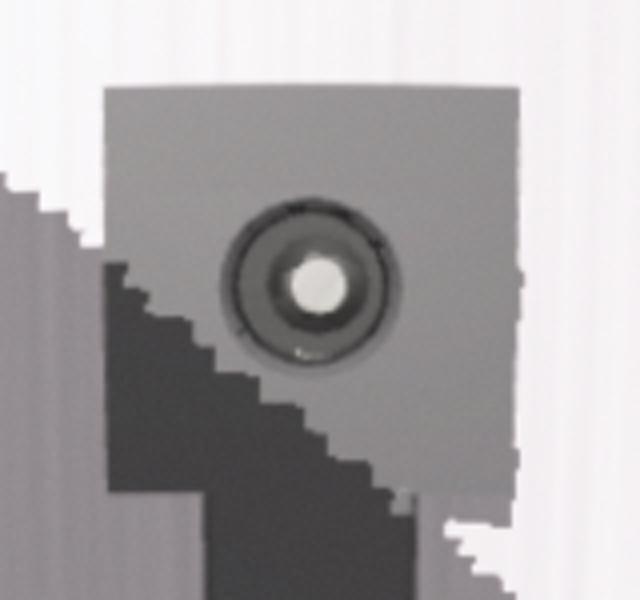

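Bore ring centre (311,283) and pin tip (318,284) in the 4x crop: under 1 mm off. Lowering now.

Emit:
{"name": "play_rows", "arguments": {"dp": [[0,0.012,0.15],[0,0.012,0.3],[0,0.012,0.45],[0,0.012,0.6],[0,0.012,0.68]], "rot": [[0,0,0.036],[0,0,0.036],[0,0,0.036],[0,0,0.036],[0,0,0.036]]}}

```text
clock: 10.48
eef_pos: [513.3, 27.1, 96.0]
tcp_rot: [-3.141, -0.525, 1.702]
contact_force: [0.4, -0.2, -2.1]
opening: 0.192
grasp_force: 59.4
```

Emit:
{"name": "play_rows", "arguments": {"dp": [[0,0,0],[0,0,0],[0,0,0]], "rot": [[0,0,0],[0,0,0],[0,0,0]]}}

```text
clock: 10.73
eef_pos: [514.0, 26.5, 97.0]
tcp_rot: [3.141, -0.524, 1.702]
contact_force: [0.2, 0.1, -2.9]
opening: 0.195
grasp_force: 59.4
```

```bash
python3 now.py 1.1 -0.9 7.3 1
```

```text
[[ 1.1  -1.99  9.71]] F [-1.4 -0.2 -2.5] open 0.1954601819504352 grip 59.41589176654816 q6 -0.7609463260208896 t 10.7333
dp [0.0, -0.027, 0.06] rot [0.006, -0.005, 0.0]
per call mm 3 deg 0.0
```

Emit:
{"name": "play_rows", "arguments": {"dp": [[0,0,0.05],[0,0,0.09],[0,0,0.09],[0,0,0.09],[0,0,0.09]], "rot": [[0,0,0],[0,0,0],[0,0,0],[0,0,0],[0,0,0]]}}

```text
clock: 11.15
eef_pos: [514.2, 27.7, 94.9]
tcp_rot: [3.139, -0.524, 1.703]
contact_force: [-3.3, -7.0, 9.8]
opening: 0.197
grasp_force: 61.2
```

```bash
python3 now.py
```

```text
[[ 1.03 -2.32  7.37]] F [-0.7  4.2 11.7] open 0.19723222417310193 grip 61.16071879863739 q6 -0.7633446831869141 t 11.15
```

Emit:
{"name": "play_rows", "arguments": {"dp": [[0,0,-0.05],[0,0,-0.05],[0,0,-0.05],[0,0,-0.05]], "rot": [[0,0,0],[0,0,0],[0,0,0],[0,0,0]], "fingers": 0.6}}

```text
clock: 11.48
eef_pos: [513.8, 27.4, 95.5]
tcp_rot: [3.141, -0.524, 1.702]
contact_force: [-0.3, -0.4, -0.8]
opening: 0.604
grasp_force: 0.0
```

Emit:
{"name": "play_rows", "arguments": {"dp": [[0,0,-0.5],[0,0,-1.2],[0,0,-2],[0,0,-2.5],[0,0,-2.5]], "rot": [[0,0,0],[0,0,0],[0,0,0],[0,0,0],[0,0,0]], "fingers": 0.5}}

```text
clock: 11.9
eef_pos: [522.7, -24.3, 185.4]
tcp_rot: [3.135, -0.521, 1.704]
contact_force: [2.0, -0.5, -0.3]
opening: 0.497
grasp_force: 0.0
```

Emit:
{"name": "play_rows", "arguments": {"dp": [[-2.3,-1.33,0],[-2.3,-1.33,0],[-2.3,-1.33,0],[-2.3,-1.33,0],[-2.3,-1.33,0]], "rot": [[0,0,0],[0,0,0],[0,0,0],[0,0,0],[0,0,0]]}}

```text
clock: 12.32
eef_pos: [477.2, -108.2, 135.0]
tcp_rot: [-3.14, -0.526, 1.699]
contact_force: [-0.5, 0.5, 0.6]
opening: 0.499
grasp_force: 0.0
```

```bash
python3 now.py -90.5 51.4 45 1;  python3 - <<'E'
from h import *
import pickle
s=telemetry.sense();f=optics.grab_frame("wrist");g=optics.grab_frame("top");pickle.dump((s,f,g),open("w5.pkl","wb"))
a=cv2.resize(f["color"],(480,360),interpolation=3)
b=cv2.resize(g["color"][190:310,260:380],(320,320),interpolation=2)
o=np.zeros((360,800,3),np.uint8);o[:,:480]=a;o[:320,480:]=b
cv2.imwrite("pics/w5.png",o[:,:,::-1])
E
```

```text
[[-91.41  52.18 107.02]] F [0.8 0.4 0.3] open 0.4991619241278803 grip 0.0 q6 -0.8795744400683041 t 12.3167
dp [0.019, 0.02, 1.551] rot [-0.0, -0.021, -0.028]
per call mm 62 deg 0.2
```

View pics/w5.png

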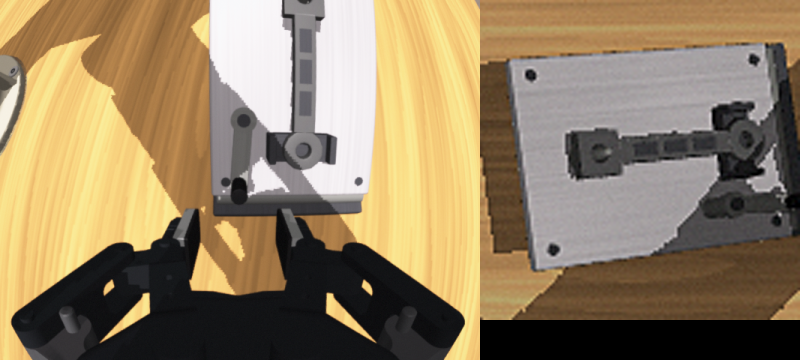

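Link seated: in the right-hand crop the square head is on the pin at (600,152) and the round eye between the cheeks at (745,138). The knob lies straight ahead between the fingers. Next I grip the knob and swing the keeper back.

Emit:
{"name": "play_rows", "arguments": {"dp": [[0.02,0.02,0.4],[0.02,0.02,0.8],[0.02,0.02,1.2],[0.02,0.02,1.5],[0.02,0.02,1.5]], "rot": [[0,0,0],[0,0,0],[0,0,0],[0,0,0],[0,0,0]]}}

```text
clock: 12.83
eef_pos: [473.8, -75.4, 83.2]
tcp_rot: [-3.139, -0.526, 1.703]
contact_force: [-0.2, 0.5, -1.2]
opening: 0.496
grasp_force: 0.0
```

Emit:
{"name": "play_rows", "arguments": {"dp": [[0,0,0],[0,0,0],[0,0,0],[0,0,0],[0,0,0]], "rot": [[0,0,0],[0,0,0],[0,0,0],[0,0,0],[0,0,0]], "fingers": 0, "grip_force": 20}}

```text
clock: 13.25
eef_pos: [475.4, -78.0, 85.1]
tcp_rot: [3.14, -0.524, 1.702]
contact_force: [1.5, 1.1, 2.2]
opening: 0.123
grasp_force: 20.9
```

```bash
python3 now.py
```

```text
[[-90.21  49.98  48.72]] F [ 1.9 -1.6  1.5] open 0.12304621467924191 grip 20.88052600622177 q6 -0.9073443619806143 t 13.25
```

Emit:
{"name": "play_rows", "arguments": {"dp": [[0.02,0.2,0],[0.07,0.43,0],[0.2,0.68,0],[0.32,0.84,0],[0.445,0.96,0]], "rot": [[0,0,0],[0,0,0],[0,0,0],[0,0,0],[0,0,0]]}}

```text
clock: 13.67
eef_pos: [511.2, -57.7, 93.7]
tcp_rot: [3.141, -0.523, 1.703]
contact_force: [-2.8, -6.9, 3.1]
opening: 0.125
grasp_force: 21.4
```

Emit:
{"name": "play_rows", "arguments": {"dp": [[0.17,0.11,0],[0.315,0.2,0],[0.615,0.28,0],[0.8,0.3,0],[0.9,0.3,0]], "rot": [[0,0,0],[0,0,0],[0,0,0],[0,0,0],[0,0,0]]}}

```text
clock: 14.08
eef_pos: [520.8, -24.8, 112.1]
tcp_rot: [3.137, -0.522, 1.703]
contact_force: [7.5, -1.0, -2.5]
opening: 0.126
grasp_force: 20.7
```

Emit:
{"name": "play_rows", "arguments": {"dp": [[0.05,0,0],[0.05,0,0],[0.05,0,0]], "rot": [[0,0,0],[0,0,0],[0,0,0]]}}

```text
clock: 14.33
eef_pos: [520.6, -23.0, 113.1]
tcp_rot: [3.136, -0.523, 1.703]
contact_force: [6.4, 0.8, -0.4]
opening: 0.132
grasp_force: 20.8
```

```bash
python3 now.py
```

```text
[[-34.06  -2.08  48.7 ]] F [-0.3 -6.5 -0.3] open 0.1317349845803848 grip 20.8278027176857 q6 -0.7865701092751413 t 14.3333
```

Emit:
{"name": "play_rows", "arguments": {"dp": [[0.1,0,0],[0.1,0,0],[0.1,0,0]], "rot": [[0,0,0],[0,0,0],[0,0,0]]}}

```text
clock: 14.58
eef_pos: [520.3, -21.1, 114.2]
tcp_rot: [3.136, -0.52, 1.703]
contact_force: [8.3, -6.0, -6.6]
opening: 0.133
grasp_force: 20.7
```

```bash
python3 now.py
python3 - <<'E'
from h import *
import pickle
s=telemetry.sense();f=optics.grab_frame("wrist");pickle.dump((s,f),open("w6.pkl","wb"))
st=json.load(open("st.json"));O=np.r_[st[:2],88];S=standR(st[2])
im=f["color"];X=np.array([[-40,50,40],[-40,0,70],[-40,0,39],[-40,25,39]])
print(wproj(f,s,O+X@S.T).round(0))
E
```

```text
[[-31.86  -2.05  48.67]] F [-9.4 -7.4 -2.2] open 0.1325866364464132 grip 20.668147802352905 q6 -0.781430975184514 t 14.5833
[[208. 303.]
 [316. 340.]
 [316. 304.]
 [261. 304.]]
```

At the stop (9 N resisting). Release and retreat.

Emit:
{"name": "play_rows", "arguments": {"dp": [[0,0,0],[0,0,0],[0,0,0]], "rot": [[0,0,0],[0,0,0],[0,0,0]], "fingers": 0.5}}

```text
clock: 14.88
eef_pos: [517.5, -19.3, 114.5]
tcp_rot: [-3.141, -0.525, 1.702]
contact_force: [0.6, 0.3, 0.5]
opening: 0.497
grasp_force: 0.0
```

Emit:
{"name": "play_rows", "arguments": {"dp": [[0,0,-0.6],[0,0,-1.3],[0,0,-2],[0,0,-2.5],[0,0,-2.5]], "rot": [[0,0,0],[0,0,0],[0,0,0],[0,0,0],[0,0,0]]}}

```text
clock: 15.3
eef_pos: [526.3, -71.1, 204.4]
tcp_rot: [3.136, -0.522, 1.704]
contact_force: [0.7, 0.1, -0.6]
opening: 0.5
grasp_force: 0.0
```

Emit:
{"name": "play_rows", "arguments": {"dp": [[-1.5,0,0],[-1.5,0,0],[-1.5,0,0],[-1.5,0,0],[-1.5,0,0]], "rot": [[0,0,0],[0,0,0],[0,0,0],[0,0,0],[0,0,0]]}}

```text
clock: 15.72
eef_pos: [530.7, -119.8, 170.6]
tcp_rot: [-3.14, -0.526, 1.701]
contact_force: [0.1, 0.2, -0.1]
opening: 0.503
grasp_force: 0.0
```

```bash
python3 now.py
python3 - <<'E'
from h import *
s=telemetry.sense();f=optics.grab_frame("wrist")
st=json.load(open("st.json"));O=np.r_[st[:2],88];S=standR(st[2])
g=cv2.cvtColor(f["color"],cv2.COLOR_RGB2GRAY)
def at(uv,z):
    c,d=wray(f,s,uv);t=(z-(c-O)@S[:,2])/(d@S[:,2]);return instand(st,c+t*d)[0].round(1)
k=wproj(f,s,O+np.array([[-40,0,70],[-40,50,40]])@S.T);print(k)
m=(g<28).astype(np.uint8);n,l,b,c=cv2.connectedComponentsWithStats(m)
for i in range(1,n):
    if 60<b[i,4]<3000 and abs(c[i]-k[0]).max()<80: print(b[i],c[i].round(1),at(c[i],60),at(c[i],70))
E
```

```text
[[-89.67   0.62 147.11]] F [ 0.1 -0.1 -0.2] open 0.5026831864278734 grip 0.0 q6 -0.8092489764738274 t 15.7167
[[320.53859402 163.02611505]
 [246.26653759 160.47413134]]
[313 152  19  20 255] [320.8 162.2] [-40.3  -0.3  60. ] [-39.5  -0.2  70. ]
```

The knob is measured at (-40, 0), so the keeper is at its stop, and the link seated at the same height as before. Handing in.

```bash
python3 -c "
from rig import r
print(r.sign_off())"
```

```text
the job is handed in; nothing more can be done
None
```

The link is turned end for end, with its square head fully down on the pin and its round eye on the rest between the cheeks. The keeper is back at its stop across the link, the flange, tub and jar were not touched, and the job is handed in at about 16 s; the sign-off returned no verdict.

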